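Find the through-bored bush for the oven hinge pin

TASK

The oven-door hinge pin needs a bush bored right through, but two of the three bushes standing on the grey mat are blind: try the pin from the wooden block in their bores, from above, until you find the one it drops into right down to its head. Leave the pin in that bush, carry the two together to the shallow metal tray and set the bush down gently, upright and whole on the tray's floor with the pin still fully in it. Leave the other two bushes standing where they are, and do not disturb the washer, the jar and the cup around them.

Things in the scene. Friction and masses are not known exactly. Their poses are not given: they have to be found in the camera images.
- pin: steel hinge pin, 0.08 kg, at first upright in the wooden block, head on the block's top: shaft 10 mm in diameter, 56 mm long, lower end rounded; round head 22 mm in diameter, 24 mm tall, to grip. Origin: lowest point of the shaft; z along the axis, to the head. In the through bush the head comes to rest on the bush (origin 4 mm above its underside); in a blind one 26 mm of shaft stay out
- stand: fixed wooden block, 60 x 60 mm, 58 mm tall, with a 12 mm upright through-hole in its middle that holds the pin. Origin: centre of its underside. The block and the tray may stand on either side
- mat: fixed thin dark grey plastic mat, 170 mm (its x) by 250 mm (its y), 3 mm thick, that the bushes stand on. Origin: centre of its underside
- bush_a: one of three bushes alike from outside: aluminium cylinder 40 mm in diameter, 60 mm tall, 0.16 kg, upright on the grey mat; 14 mm bore down its axis, open at the top. In one of the three (not always the same) it goes right through; in the other two a web closes it 30 mm below the top. Origin: centre of its underside; z up its axis
- bush_b: one of three bushes alike from outside: aluminium cylinder 40 mm in diameter, 60 mm tall, 0.16 kg, upright on the grey mat; 14 mm bore down its axis, open at the top. In one of the three (not always the same) it goes right through; in the other two a web closes it 30 mm below the top. Origin: centre of its underside; z up its axis
- bush_c: one of three bushes alike from outside: aluminium cylinder 40 mm in diameter, 60 mm tall, 0.16 kg, upright on the grey mat; 14 mm bore down its axis, open at the top. In one of the three (not always the same) it goes right through; in the other two a web closes it 30 mm below the top. Origin: centre of its underside; z up its axis
- tray: fixed square shallow metal tray, 140 x 140 mm outside, walls 3 mm thick, rim 18 mm high, floor 3 mm thick, open above and empty. Origin: centre of its underside; x and y along its sides
- washer: bystander: steel washer, 26 mm across, 4 mm thick, lying on the mat among the bushes; origin: centre of its underside
- spice_jar: bystander: amber glass jar with a steel cap, 48 mm in diameter, 85 mm tall; origin: centre of its underside
- cup: bystander: metal cup, 72 mm across, 75 mm tall; origin: centre of its underside

How it is judged:
By the outcome, as a careful person would: the job done as asked, in the order asked, and still so for the second after the job is handed in, with the robot touching nothing.
It also fails if it takes over 64 s, if anything falls off the work surface, if the arm or the gripper's body presses on something with over 40 N, if the wrist force passes 120 N, or if a joint passes its speed limit or range.

ROBOT

A 6-joint arm with a two-finger parallel gripper is mounted at the origin on the work surface. World frame = base frame: x ahead of the robot, y to its left, z up, the work surface at z = 0. Lengths are in m, angles in degrees, forces in N, time in s.
With the tool pointing down it reaches from about 0.325 to 0.875 m from the base axis. Payload 4.4 kg.
Tool frame: the origin (TCP) lies midway between the tips of the shut fingers; the grasp point (between the pads) lies 19 mm behind it; y points along the fingers, x is the direction in which the jaws open and shut, and the axes are right-handed (so a half turn about y gives the same grasp; the last joint's range is limited). The gripper opens to 85 mm and grips with 20 to 120 N. Pads are 22 mm wide; open, the fingers measure 114 mm over their backs; the gripper's body (76 mm by 85 mm) begins 54 mm behind the grasp point. The pads swing forward as they close: fully open they stand 13 mm farther back than shut.
Start: joints at [58.184, 11.837, 88.321, -0, 79.842, -8.623], TCP at [0.226, 0.529, 0.231] pointing down, gripper open.
Joint ranges: [-156.59, 156.59], [-49.26, 127.26], [12.9, 141.05], [-63.56, 243.56], [4.71, 150.69], [-161.64, 161.64]. Speed limits (degrees/s): [159.86, 159.86, 180, 180, 180, 180].

INTERFACE

Orientations are given as [roll, pitch, yaw] about the fixed x, y, z axes, in that order (R = Rz(yaw) Ry(pitch) Rx(roll)).
In Python, from rig import get_obs, read_camera, get_calibration, r, find_in, tip_of gives the robot as it stands.
- The arm moves only by the tool move_arm, never from a script. Its argument "rows" is one flat list of numbers, 7 for each row, row after row: the finger opening in cm, from 0 to 8.54, then the shift along the world's x, y, z in cm, then the turn, a rotation vector about the world's x, y, z in rad. A call has 1 to 20 rows; each row shifts and turns the commanded pose from where the row before left it; what a row does not reach is not made up. A row lasts 1/10 s, in which the tool goes at most 50 mm and 8.59 degrees, less where a joint would pass 70% of its speed; a pose out of reach is approached as far as the arm can. A call with a gripper value outside its range is refused whole. The fingers move at their own pace and stop on an object; "grip_force" is the grip in N (left out, the last holds). Time passes only in rows, so rows that do not move let the fingers close. It gives the time, the measured TCP pose, the force and the opening at its end, in the units of the state.
- get_obs(): the state, without advancing time (a new reading comes with each control period).
- read_camera(name): name is "scene" or "side" or "wrist"; returns the picture (384x512x3 uint8, red, green, blue); there is no depth.
- get_calibration(name): a dict with "fx", "fy", "cx", "cy" (pixels), "R" (3x3) and "t" (3): a world point X has camera coordinates R X + t; the wrist camera has in their place "mount" (4x4, takes a point from camera to tool coordinates, whose origin is the TCP and whose axes are the tool frame's). Camera axes: x right, y down, z forward; pixel columns grow to the right and rows downward; lengths in m; the calibration is good to about 2 mm. A picture is of the moment at which its call begins: read the wrist's pose just before it. get_calibration takes no time and is no camera call.
- r.job_done(): hands the job in, once; it reports no verdict.
Trained networks look in the newest picture that a camera, given by its name, has taken for a name from the list of things; names that differ only in an ending like _2 or _b are one class to them, and where a whole thing is asked for, a point or a joint stands for the part that bears it (a point fixed in the world has none). Each returns a list of dicts, best first, with "score" (0 to 1); they miss things now and then, are a little off and sometimes report something else, mostly with a low value. They report only what shows in the picture. A call takes as long as a camera call.
- find_in(camera, target): "at" ([column, row] in pixels, amid what is visible of it).
- tip_of(camera, target): "at" ([column, row] in pixels: a listed point, or the origin of a listed thing).
The state is a dict: "time": time; "joints": joint angles; "qd": joint speeds; "joint_torque": joint torques, N m; "tool_pos": TCP position; "tool_rot": TCP orientation; "contact_force": force on the tool from outside, world axes, zero at the start; "wrist_torque": the same for the moment, N m; "width": finger opening in m.
Only numpy, scipy, OpenCV 4.12 (cv2) and the standard library are available. Lean on these libraries where they do the work, as an engineer would, in place of code of your own. Each camera call takes 0.05 s, during which the arm holds its last target.

## Working session

There is one attempt and no reset: what is moved stays moved. The work goes in short steps, Python scripts to look and compute and a tool call to move; the robot and the scene stay as the last step left them, time stands still between calls to the robot, and variables do not carry over. Pictures are saved under pics/ and viewed, and the job is handed in when it is done.

Besides the shell and the picture viewer there is one more tool, called after ">>>" as a command line: name --argument value ..., lists and objects as JSON in quotes. move_arm: Moves the arm, as the interface text tells. Its arguments: {"type":"object","properties":{"rows":{"type":"array"},"grip_force":{"type":"number"}},"required":["rows"]}

```bash
mkdir -p pics; ls; cat > h.py <<'E'
import numpy as np, cv2
from rig import get_obs, read_camera, get_calibration, r, find_in, tip_of
from scipy.spatial.transform import Rotation as Ro
def save(im,n): cv2.imwrite('pics/'+n+'.png',cv2.cvtColor(im,cv2.COLOR_RGB2BGR))
def ray(cam,px,obs=None):
    c=get_calibration(cam); d=np.array([(px[0]-c['cx'])/c['fx'],(px[1]-c['cy'])/c['fy'],1.])
    if 'mount' in c:
        M=np.array(c['mount']); T=np.eye(4); T[:3,:3]=Ro.from_euler('xyz',obs['tool_rot'],degrees=True).as_matrix(); T[:3,3]=obs['tool_pos']
        W=T@M; return W[:3,3], W[:3,:3]@d
    R=np.array(c['R']);t=np.array(c['t']); return -R.T@t, R.T@d
def atz(cam,px,z,obs=None):
    o,d=ray(cam,px,obs); return o+d*(z-o[2])/d[2]
def proj(cam,X,obs=None):
    c=get_calibration(cam); X=np.array(X,float)
    if 'mount' in c:
        M=np.array(c['mount']); T=np.eye(4); T[:3,:3]=Ro.from_euler('xyz',obs['tool_rot'],degrees=True).as_matrix(); T[:3,3]=obs['tool_pos']
        p=(np.linalg.inv(T@M)@np.append(X,1))[:3]
    else: p=np.array(c['R'])@X+np.array(c['t'])
    return np.array([c['fx']*p[0]/p[2]+c['cx'],c['fy']*p[1]/p[2]+c['cy']])
E
python3 - <<'E'
from h import *
o=get_obs(); print(o)
for cam in ['scene','side','wrist']:
    save(read_camera(cam),cam+'0')
    if cam!='wrist': print(cam, ray(cam,[256,192]))
    for t in ['pin','stand','bush_a','tray','washer','spice_jar','cup','mat']:
        l=tip_of(cam,t); print(cam,t,[(np.round(x['at'],1).tolist(),round(x['score'],2), np.round(atz(cam,x['at'],0.003 if t in('bush_a','washer') else 0.002 if t=='pin' else 0,o)[:2],4).tolist()) for x in l[:4]])
E
```

```text
pics
{'time': 0.0, 'joints': array([ 5.81828097e+01,  1.18848417e+01,  8.84054352e+01,  1.18350013e-03,
        7.98391897e+01, -8.62327509e+00]), 'qd': array([-0.05801741,  0.10727044, -0.00295109,  0.05157746, -0.06573681,
        0.06909616]), 'joint_torque': array([ 3.51245808e-04, -3.83038580e+01, -2.91591507e+01, -2.03596319e-04,
        1.03602262e-02,  1.57230107e-05]), 'tool_pos': array([0.22606902, 0.52788202, 0.2301146 ]), 'tool_rot': array([-89.97943683,   0.12782847,  66.80589758]), 'contact_force': array([-0.56977751,  0.58782512, -0.01610912]), 'wrist_torque': array([0.05038695, 0.02328961, 0.033993  ]), 'width': 0.08542936848297225}
scene (array([1.29067245, 0.02904611, 0.8450692 ]), array([-0.65713069, -0.04239156, -0.75264061]))
scene pin []
scene stand [([386.1, 188.3], 0.65, [0.5262, 0.3023]), ([372.9, 250.4], 0.36, [0.7123, 0.2484])]
scene bush_a [([270.1, 214.2], 0.75, [0.6233, 0.0185]), ([233.5, 187.6], 0.74, [0.5435, -0.0749]), ([303.9, 183.3], 0.6, [0.5213, 0.0995])]
scene tray [([137.5, 161.4], 0.97, [0.46, -0.3358])]
scene washer [([267.1, 186.8], 0.49, [0.
[... 259 characters left out ...]
,  0.82009043]), array([ 0.28275751,  0.60840986, -0.74163432]))
side pin []
side stand [([181.1, 128.9], 0.58, [0.5162, 0.3071])]
side bush_a [([213.5, 174.9], 0.85, [0.5248, 0.1047]), ([253.7, 221.3], 0.74, [0.5474, -0.0694]), ([262.7, 186.1], 0.6, [0.6134, 0.016])]
side tray [([270.0, 344.2], 0.81, [0.4482, -0.3364])]
side washer [([239.8, 201.0], 0.47, [0.5455, -0.001])]
side spice_jar [([215.2, 177.1], 0.52, [0.5264, 0.0987])]
side cup [([258.7, 119.0], 0.58, [0.7187, 0.2461]), ([236.9, 201.0], 0.48, [0.5405, 0.0045])]
side mat [([249.3, 195.0], 0.58, [0.5741, 0.0079])]
wrist pin []
wrist stand []
wrist bush_a []
wrist tray []
wrist washer []
wrist spice_jar []
wrist cup []
wrist mat []
```

View pics/scene0.png

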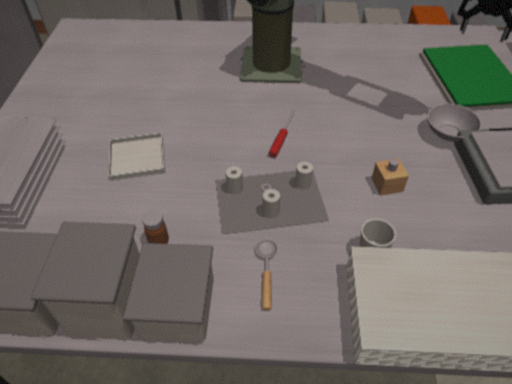

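View pics/side0.png

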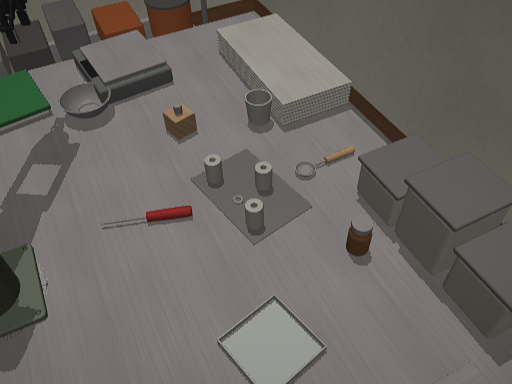

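View pics/wrist0.png

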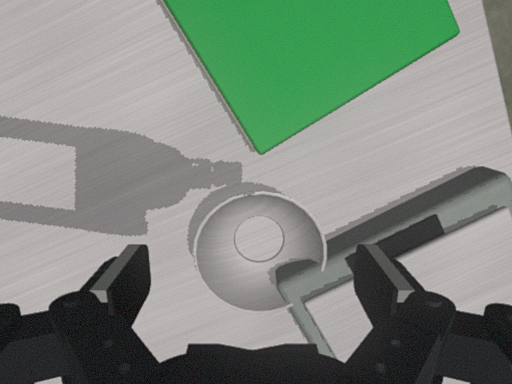

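```bash
python3 - <<'E'
from h import *
c=get_calibration('wrist'); print(np.round(c['mount'],4).tolist(), c['fx'],c['cx'],c['cy'])
E
```

```text
[[1.0, 0.0005, -0.0001, 0.0008], [0.0002, -0.267, 0.9637, -0.1414], [0.0005, -0.9637, -0.267, 0.0678], [0.0, 0.0, 0.0, 1.0]] 342.6606136983309 251.7936427994279 190.76146087769973
```

The scene picture matches the network: block and pin at (390,178), bushes at (234,180), (303,175) and (270,203), tray at (137,156), jar at (156,230) and cup at (377,235). Next I'll move above the block.

>>> move_arm --rows '[6,2.95,-2.2,-0.4,0,0,0,6,2.95,-2.2,-0.4,0,0,0,6,2.95,-2.2,-0.4,0,0,0,6,2.95,-2.2,-0.4,0,0,0,6,2.95,-2.2,-0.4,0,0,0,6,2.95,-2.2,-0.4,0,0,0,6,2.95,-2.2,-0.4,0,0,0,6,2.95,-2.2,-0.4,0,0,0,6,2.95,-2.2,-0.4,0,0,0,6,2.95,-2.2,-0.4,0,0,0,6,0,0,0,0,0,0,6,0,0,0,0,0,0]'

```text
time: 2.55
tool_pos: [0.5218, 0.308, 0.1909]
tool_rot: [-89.9, 0.0, 66.7]
contact_force: [-1.1, -0.0, 0.2]
width: 0.0604
```

```bash
python3 - <<'E'
from h import *
o=get_obs(); print(o['time'],o['tool_pos'],o['tool_rot'],o['width'])
save(read_camera('wrist'),'w1')
for t in ['pin','stand']:
    print(t,find_in('wrist',t)[:2],tip_of('wrist',t)[:2])
E
```

```text
2.55 [0.52175736 0.3079556  0.19093435] [-8.99419937e+01  1.40780133e-02  6.66949083e+01] 0.06044138493332279
pin [{'at': [244.1, 178.8], 'score': 0.93}] [{'at': [246.0, 164.3], 'score': 0.72}]
stand [{'at': [243.7, 162.3], 'score': 0.61}] [{'at': [245.3, 163.5], 'score': 0.66}]
```

View pics/w1.png

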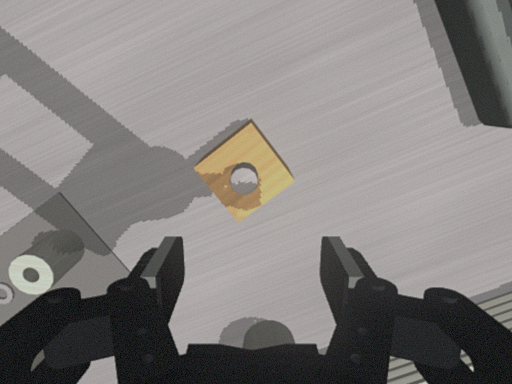

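The block is seen at (245,172), with the pin's head as a dark-rimmed disc at about (245,178). I'll fit the outlines for precise centres.

```bash
python3 - <<'E'
from h import *
o={'tool_pos':np.array([0.52175736,0.3079556,0.19093435]),'tool_rot':np.array([-89.94199,.01408,66.6949])}
im=cv2.imread('pics/w1.png')
cv2.imwrite('pics/w1c.png',cv2.resize(im[110:235,170:320],None,fx=5,fy=5,interpolation=cv2.INTER_CUBIC)[:600,:750])
for px in [(244.5,178),(244.5,180)]:
    print(atz('wrist',px,.082,o))
# corners of block top
for px in [(251,121),(295,181),(240,221),(194,167)]: print(atz('wrist',px,.058,o))
T=np.array([.5,.3,.2])
E
```

```text
[0.51211728 0.30695243 0.082     ]
[0.51353156 0.30633446 0.082     ]
[0.47695183 0.32734779 0.058     ]
[0.53588583 0.34143739 0.058     ]
[0.55005058 0.28564725 0.058     ]
[0.49241313 0.27008983 0.058     ]
```

View pics/w1c.png

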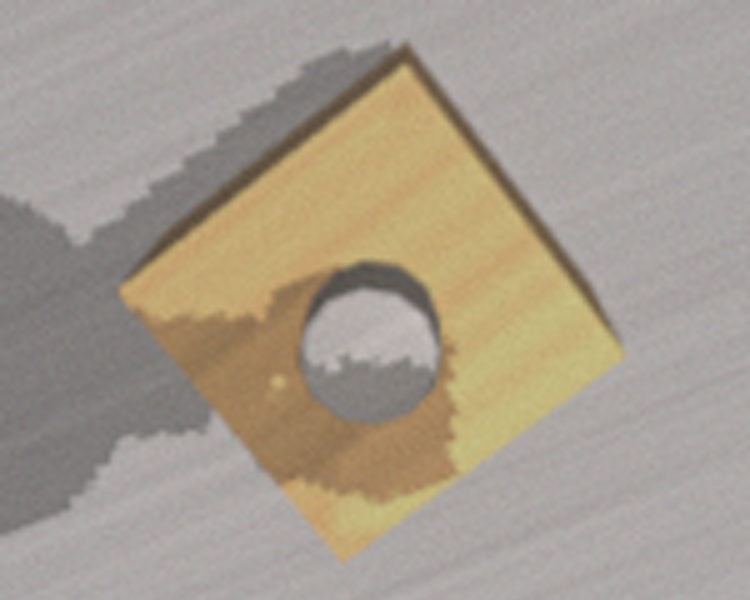

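>>> move_arm --rows '[6,-0.4,-0.1,-2,0,0,0,6,-0.4,-0.1,-3,0,0,0,6,0,0,-3,0,0,0,6,0,0,-2,0,0,0,6,0,0,-1.5,0,0,0,6,0,0,-1,0,0,0,6,0,0,-0.5,0,0,0,6,0,0,0,0,0,0,6,0,0,0,0,0,0]' --grip_force 40

```text
time: 3.7
tool_pos: [0.5143, 0.3069, 0.0623]
tool_rot: [-90.1, -0.1, 66.8]
contact_force: [0.6, 0.1, 0.2]
width: 0.0599
```

```bash
python3 - <<'E'
from h import *
o=get_obs(); print(o['time'],o['tool_pos'],o['tool_rot'],o['width'],o['contact_force'])
save(read_camera('wrist'),'w2'); print(proj('wrist',[.5139,.3062,.082],o))
E
```

```text
3.7 [0.51431015 0.30691806 0.06231729] [-9.00807395e+01 -7.99286775e-02  6.68113695e+01] 0.05990978470856828 [0.57270945 0.07232428 0.24482613]
[247.7784457  273.67137961]
```

View pics/w2.png

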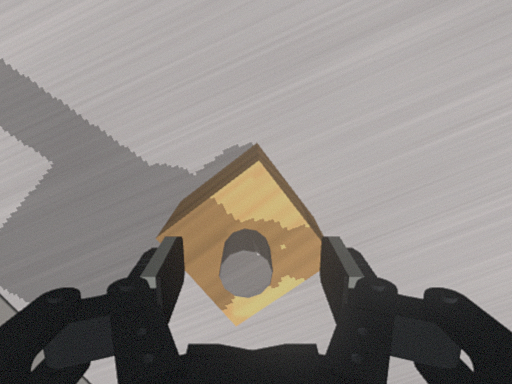

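>>> move_arm --rows '[5,-0.1,-0.2,-0.1,0,0,0,3.5,0,0,0,0,0,0,2,0,0,0,0,0,0,1.5,0,0,0,0,0,0,1.5,0,0,0,0,0,0,1.5,0,0,0,0,0,0]' --grip_force 40

```text
time: 4.35
tool_pos: [0.5128, 0.3046, 0.0608]
tool_rot: [-90.0, -0.0, 66.8]
contact_force: [-1.2, -1.1, 3.3]
width: 0.0209
```

```bash
python3 - <<'E'
from h import *
o=get_obs(); print(o['time'],o['tool_pos'],o['tool_rot'],o['width'],o['contact_force'])
save(read_camera('wrist'),'w3')
E
```

```text
4.35 [0.51277446 0.30455868 0.06077127] [-9.00327532e+01 -1.58091522e-02  6.68082633e+01] 0.020928984916960627 [-1.23613165 -1.06350439  3.26795564]
```

View pics/w3.png

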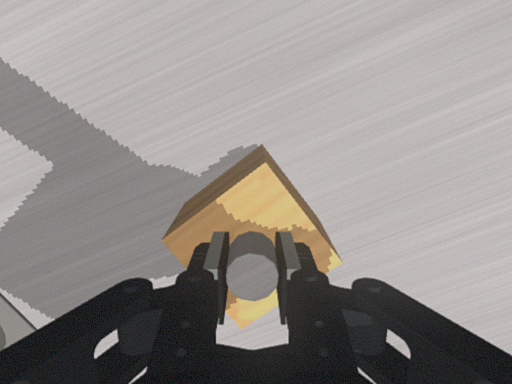

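The pin is gripped centrally at (251,275), width 21 mm. I'll lift it and go to view bush A.

>>> move_arm --rows '[1.5,0,0,1,0,0,0,1.5,0,0,3,0,0,0,1.5,0,0,4,0,0,0,1.5,0,0,4,0,0,0,1.5,0.8,-3,1,0,0,0,1.5,0.8,-3.2,0,0,0,0,1.5,0.8,-3.2,0,0,0,0,1.5,0.8,-3.2,0,0,0,0,1.5,0.8,-3.2,0,0,0,0,1.5,0.8,-3.2,0,0,0,0,1.5,0.8,-3.2,0,0,0,0,1.5,0,0,0,0,0,0,1.5,0,0,0,0,0,0]'

```text
time: 5.7
tool_pos: [0.5682, 0.082, 0.1902]
tool_rot: [-89.9, -0.0, 66.7]
contact_force: [-0.6, 0.3, 0.4]
width: 0.0204
```

```bash
python3 - <<'E'
from h import *
import json
o=get_obs(); print(o['time'],o['tool_pos'],o['tool_rot'],o['width'],o['contact_force'])
json.dump({k:o[k].tolist() for k in('tool_pos','tool_rot')},open('w4.json','w'))
save(read_camera('wrist'),'w4')
for x in find_in('wrist','bush_a'): print(x)
for x in tip_of('wrist','bush_a'): print(x, atz('wrist',x['at'],.003,o))
E
```

```text
5.7 [0.56824678 0.08202603 0.1902309 ] [-8.99462182e+01 -1.63388075e-02  6.66987405e+01] 0.02040838974560147 [-0.59043484  0.2922138   0.35489201]
{'at': [80.5, 222.7], 'score': 0.77}
{'at': [242.7, 123.1], 'score': 0.63}
{'at': [212.2, 229.2], 'score': 0.88} [0.61132933 0.02011263 0.003     ]
{'at': [246.9, 119.0], 'score': 0.86} [0.52363008 0.09708339 0.003     ]
{'at': [105.5, 211.6], 'score': 0.77} [ 0.55137339 -0.07100751  0.003     ]
```

View pics/w4.png

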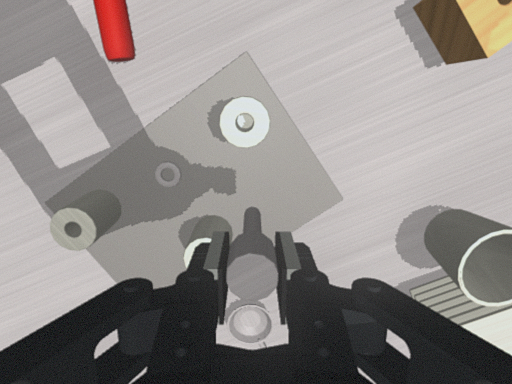

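Bush A's top is at (245,121), and B's is at (73,229). C, at (205,250), is partly behind the gripper, and the pin shaft's tip is at (252,212).

```bash
python3 - <<'E'
from h import *
import json
o=json.load(open('w4.json'))
im=cv2.imread('pics/w4.png')
a=cv2.resize(im[86:156,210:280],(560,560),interpolation=cv2.INTER_CUBIC)
b=cv2.resize(im[194:264,210:280],(240,240),interpolation=cv2.INTER_CUBIC)
c=np.zeros((560,800,3),np.uint8); c[:,:560]=a; c[:240,560:]=b; 
c[300:540,560:]=cv2.resize(im[195:265,40:110],(240,240),interpolation=cv2.INTER_CUBIC)
cv2.imwrite('pics/w4c.png',c)
p=np.array(o['tool_pos'])
for px in [(245,121),(73,229)]: print(atz('wrist',px,.063,o))
for z in (.002-.0608,): print('tip',proj('wrist',p+[0,0,z],o), proj('wrist',p+[0,0,.021],o))
# block top from w1 vs final pin pos
E
```

```text
[0.52129669 0.09739722 0.063     ]
[ 0.5458526  -0.07081301  0.063     ]
tip [250.50292263 210.10225792] [249.77972824 275.4514954 ]
```

View pics/w4c.png

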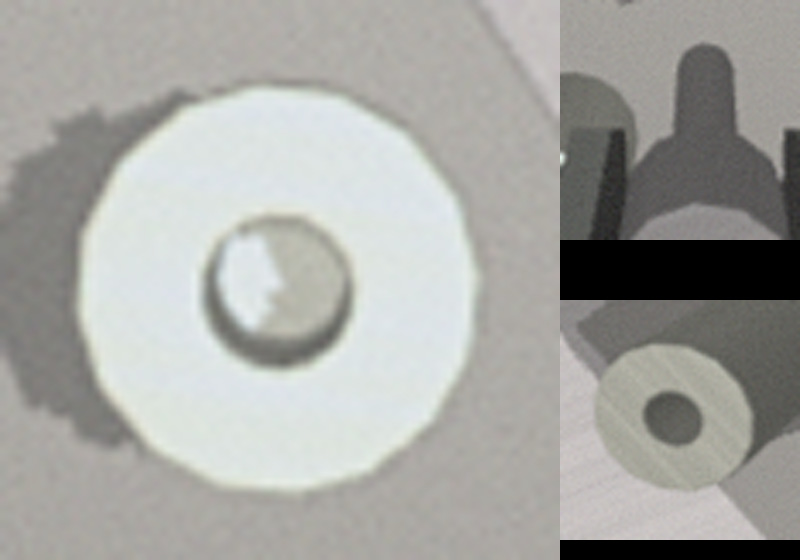

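Bush A's bore shows a bright aluminium floor close below the rim, which suggests a web. I'll look at B and C before trying the pin.

>>> move_arm --rows '[1.5,0.3,-2.0,0,0,0,0,1.5,0.4,-3,0,0,0,0,1.5,0.4,-3,0,0,0,0,1.5,0.4,-3,0,0,0,0,1.5,0.4,-3,0,0,0,0,1.5,0.4,-2,0,0,0,0,1.5,0.1,-0.8,0,0,0,0,1.5,0,0,0,0,0,0,1.5,0,0,0,0,0,0]'

```text
time: 6.75
tool_pos: [0.5922, -0.084, 0.1901]
tool_rot: [-89.9, -0.0, 66.9]
contact_force: [-0.0, 0.2, 0.1]
width: 0.0201
```

```bash
python3 - <<'E'
from h import *
import json
o=get_obs(); print(o['time'],o['tool_pos'],o['tool_rot'],o['width'],o['contact_force'])
json.dump({k:o[k].tolist() for k in('tool_pos','tool_rot')},open('w5.json','w'))
save(read_camera('wrist'),'w5')
E
```

```text
6.75 [ 0.59223061 -0.08401164  0.19010551] [-8.99482673e+01 -3.39371434e-02  6.68744711e+01] 0.02014322109270805 [-0.01717577  0.17994192  0.05877945]
```

View pics/w5.png

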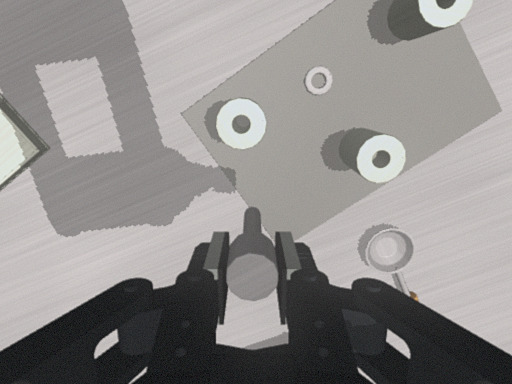

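```bash
python3 - <<'E'
from h import *
import json
o=json.load(open('w5.json'))
im=cv2.imread('pics/w5.png')
c=np.zeros((400,800,3),np.uint8)
c[:,:400]=cv2.resize(im[99:149,216:266],(400,400),interpolation=cv2.INTER_CUBIC)
c[:,400:]=cv2.resize(im[133:183,356:406],(400,400),interpolation=cv2.INTER_CUBIC)
cv2.imwrite('pics/w5c.png',c)
for px in [(241,124),(381,158.5)]: print(atz('wrist',px,.063,o))
E
```

```text
[ 0.54612174 -0.0724867   0.063     ]
[0.61432779 0.01880645 0.063     ]
```

View pics/w5c.png

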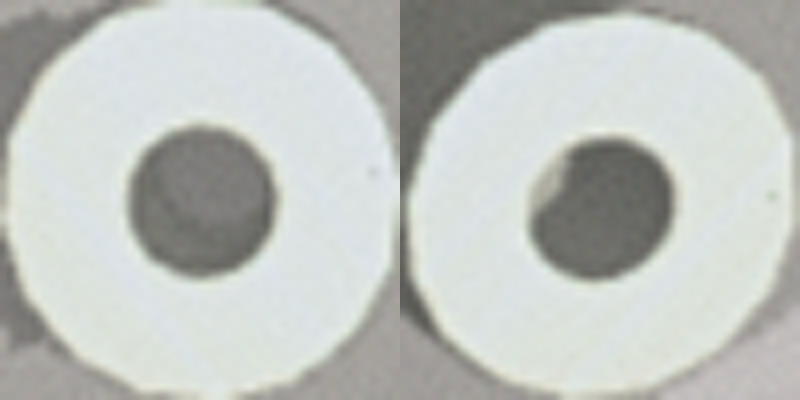

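B's bore floor is dark and deep, with no web visible, so it looks like the through one. C's is ambiguous. I'll try B first and stop just above it to check alignment.

>>> move_arm --rows '[1.5,-1.5,0.3,0,0,0,0,1.5,-1.5,0.4,-1,0,0,0,1.5,-1.2,0.3,-2,0,0,0,1.5,-0.5,0,-2,0,0,0,1.5,0,0,-1,0,0,0,1.5,0,0,0,0,0,0,1.5,0,0,0,0,0,0]'

```text
time: 7.5
tool_pos: [0.5463, -0.0752, 0.131]
tool_rot: [-90.1, -0.0, 66.9]
contact_force: [-0.4, 0.7, -1.1]
width: 0.0203
```

```bash
python3 - <<'E'
from h import *
import json
o=get_obs(); print(o['time'],o['tool_pos'],o['tool_rot'],o['width'],o['contact_force'])
im=read_camera('wrist');save(im,'w6')
save(cv2.resize(im[140:300,180:320],None,fx=3.7,fy=3.7,interpolation=cv2.INTER_CUBIC),'w6c')
p=o['tool_pos']; print('tip',proj('wrist',p+[0,0,-.0588],o),'bore',proj('wrist',[.5456,-.0736,.063],o))
E
```

```text
7.5 [ 0.54633119 -0.07516688  0.13095167] [-9.00703659e+01 -1.44751304e-02  6.68516887e+01] 0.020268467239150958 [-0.39210374  0.69602544 -1.0552959 ]
tip [250.50592471 209.9125106 ] bore [252.35650765 203.40444956]
```

View pics/w6c.png

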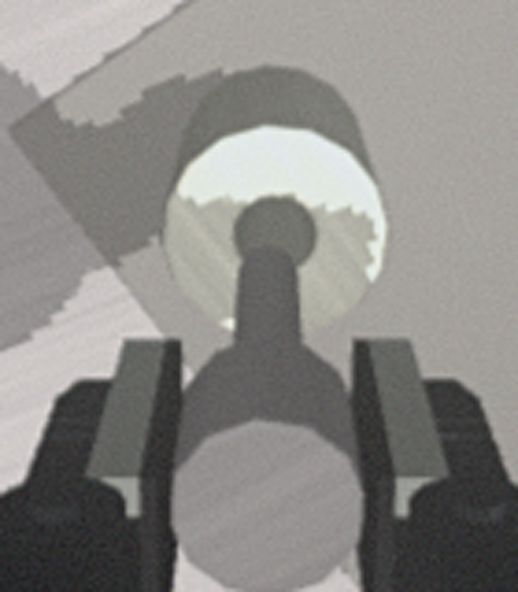

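>>> move_arm --rows '[1.5,-0.05,0.14,0,0,0,0,1.5,0,0,-0.4,0,0,0,1.5,0,0,-0.4,0,0,0,1.5,0,0,-0.4,0,0,0,1.5,0,0,-0.3,0,0,0,1.5,0,0,0,0,0,0]'

```text
time: 8.15
tool_pos: [0.5444, -0.0739, 0.1144]
tool_rot: [-89.9, 0.0, 66.8]
contact_force: [-0.1, -0.2, -0.5]
width: 0.0206
```

```bash
python3 - <<'E'
from h import *
o=get_obs(); print(o['time'],o['tool_pos'],o['tool_rot'],o['width'],o['contact_force'])
im=read_camera('wrist');save(im,'w7')
save(cv2.resize(im[140:300,180:320],None,fx=3.7,fy=3.7,interpolation=cv2.INTER_CUBIC),'w7c')
E
```

```text
8.15 [ 0.54435278 -0.07393254  0.11439414] [-8.99041415e+01  9.29584501e-03  6.68000693e+01] 0.02060019139631152 [-0.10568494 -0.23346454 -0.51647681]
```

View pics/w7c.png

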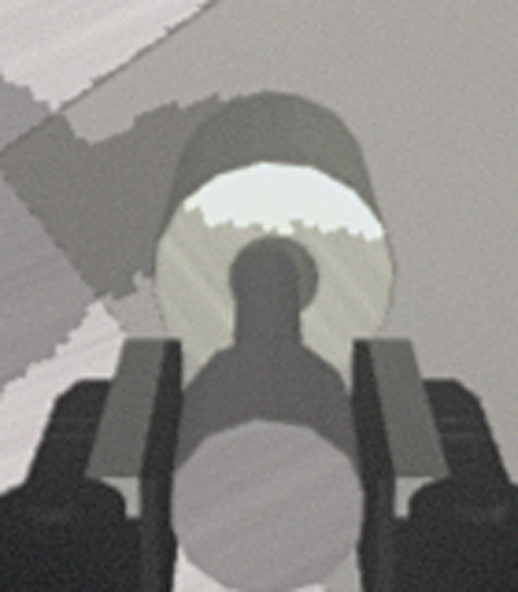

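>>> move_arm --rows '[1.5,0.1,0.04,0,0,0,0,1.5,0,0,-0.4,0,0,0,1.5,0,0,-0.5,0,0,0,1.5,0,0,-0.5,0,0,0,1.5,0,0,-0.4,0,0,0,1.5,0,0,0,0,0,0]'

```text
time: 8.8
tool_pos: [0.5452, -0.0735, 0.0962]
tool_rot: [-89.9, 0.0, 66.8]
contact_force: [-0.7, -0.9, -0.6]
width: 0.0201
```

>>> move_arm --rows '[1.5,0,0,-0.3,0,0,0,1.5,0,0,-0.3,0,0,0,1.5,0,0,-0.3,0,0,0,1.5,0,0,-0.2,0,0,0,1.5,0,0,0,0,0,0]'

```text
time: 9.3
tool_pos: [0.5457, -0.0736, 0.0858]
tool_rot: [-90.0, 0.0, 66.8]
contact_force: [-0.5, -0.1, -1.7]
width: 0.0205
```

```bash
python3 - <<'E'
from h import *
o=get_obs(); print(o['time'],o['tool_pos'],o['tool_rot'],o['width'],o['contact_force'])
im=read_camera('wrist');save(im,'w8')
save(cv2.resize(im[140:300,180:320],None,fx=3.7,fy=3.7,interpolation=cv2.INTER_CUBIC),'w8c')
E
```

```text
9.3 [ 0.54566232 -0.07358745  0.08584743] [-8.99558604e+01  4.71335100e-03  6.68051463e+01] 0.02052773215614179 [-0.48704857 -0.13211703 -1.70932931]
```

View pics/w8c.png

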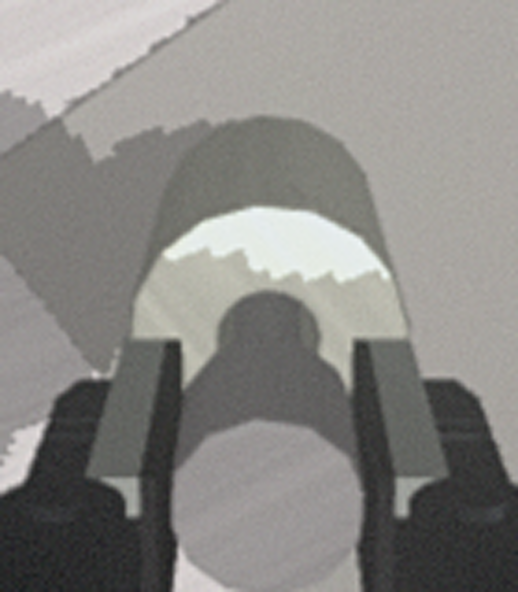

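There's no resistance past web depth (tip at about z = 27 mm), so B goes right through. I'll lower almost to the head and let go.

>>> move_arm --rows '[1.5,0,0,-0.5,0,0,0,1.5,0,0,-0.5,0,0,0,1.5,0,0,-0.4,0,0,0,1.5,0,0,-0.3,0,0,0,1.5,0,0,0,0,0,0,1.5,0,0,0,0,0,0]'

```text
time: 9.95
tool_pos: [0.546, -0.0737, 0.0691]
tool_rot: [-90.0, 0.0, 66.8]
contact_force: [-0.1, 0.7, -1.1]
width: 0.0207
```

>>> move_arm --rows '[2.5,0,0,0,0,0,0,3,0,0,0,0,0,0,4,0,0,0,0,0,0,6,0,0,0,0,0,0,6,0,0,0,0,0,0]'

```text
time: 10.45
tool_pos: [0.5461, -0.0737, 0.0694]
tool_rot: [-90.0, -0.0, 66.8]
contact_force: [-0.7, 0.1, 0.6]
width: 0.0603
```

```bash
python3 - <<'E'
from h import *
o=get_obs(); print(o['time'],o['tool_pos'],o['tool_rot'],o['width'],o['contact_force'])
im=read_camera('wrist');save(im,'w9')
im=read_camera('side');save(cv2.resize(im[150:270,180:320],None,fx=5,fy=5,interpolation=cv2.INTER_CUBIC),'s9')
E
```

```text
10.45 [ 0.54605991 -0.07369422  0.06942801] [-9.00155708e+01 -3.49003087e-03  6.68059223e+01] 0.06027292271165995 [-0.69404881  0.06343902  0.63724109]
```

View pics/w9.png

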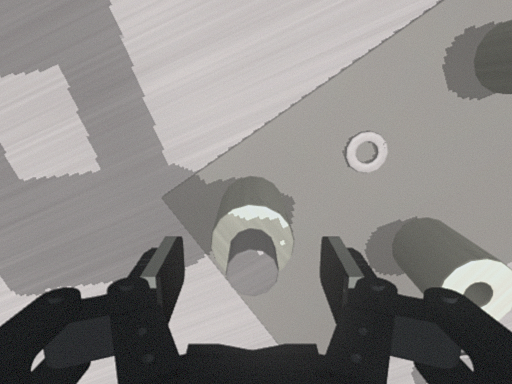

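View pics/s9.png

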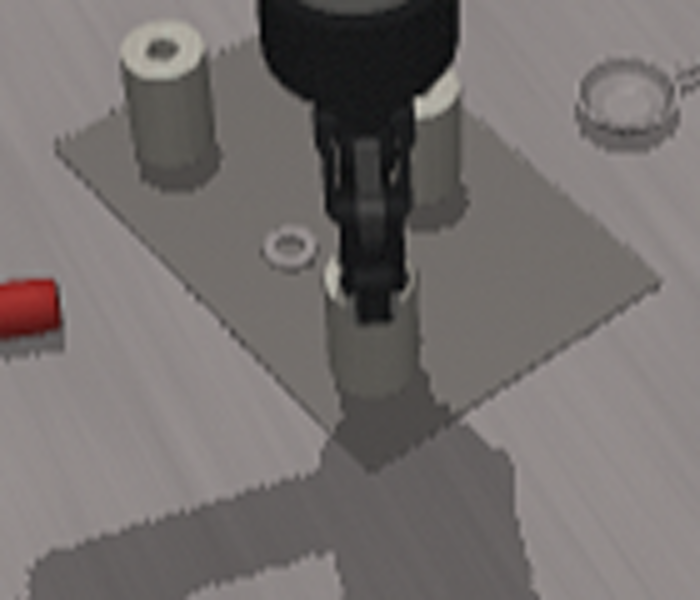

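The pin's head sits on bush B's rim (centre about (252,270)) and the bush stands between the open fingers. I'll descend and grip the bush.

>>> move_arm --rows '[6,0,0,-1,0,0,0,6,0,0,-1,0,0,0,6,0,0,-1,0,0,0,6,0,0,-0.8,0,0,0,6,0,0,-0.3,0,0,0,6,0,0,0,0,0,0,5,0,0,0,0,0,0,4.4,0,0,0,0,0,0,4,0,0,0,0,0,0,3.4,0,0,0,0,0,0,3.2,0,0,0,0,0,0,3.2,0,0,0,0,0,0,3.2,0,0,0,0,0,0]' --grip_force 40

```text
time: 11.85
tool_pos: [0.5466, -0.0737, 0.0291]
tool_rot: [-90.1, -0.0, 66.8]
contact_force: [-1.1, 0.3, 6.2]
width: 0.0397
```

>>> move_arm --rows '[3.2,0,0,0.5,0,0,0,3.2,0,0,1,0,0,0,3.2,0,0,2,0,0,0,3.2,0,0,3,0,0,0,3.2,0,0,3,0,0,0,3.2,0,0,2.5,0,0,0,3.2,0,0,0,0,0,0]'

```text
time: 12.55
tool_pos: [0.549, -0.0746, 0.1528]
tool_rot: [-90.5, -0.1, 66.8]
contact_force: [0.5, 0.2, -1.5]
width: 0.04
```

```bash
python3 - <<'E'
from h import *
o=get_obs(); print(o['time'],o['tool_pos'],o['tool_rot'],o['width'],o['contact_force'])
im=read_camera('wrist');save(im,'w10')
im=read_camera('side');save(cv2.resize(im[130:280,180:330],None,fx=4,fy=4,interpolation=cv2.INTER_CUBIC),'s10')
for c in ('scene','side'):
  read_camera(c)
  for x in tip_of(c,'tray')[:1]+find_in(c,'tray')[:1]: print(c,x,atz(c,x['at'],0))
E
```

```text
12.55 [ 0.54902312 -0.07462638  0.15277082] [-9.05262876e+01 -5.36224023e-02  6.68071885e+01] 0.04003163243412342 [ 0.457215    0.17215027 -1.49095088]
scene {'at': [138.3, 160.4], 'score': 0.58} [ 0.4562377 -0.3345209  0.       ]
scene {'at': [135.0, 155.6], 'score': 0.62} [ 0.43868718 -0.34742368  0.        ]
side {'at': [267.8, 345.5], 'score': 0.64} [ 0.4434902  -0.33676305  0.        ]
side {'at': [270.1, 342.8], 'score': 0.6} [ 0.44956993 -0.33414941  0.        ]
```

View pics/w10.png

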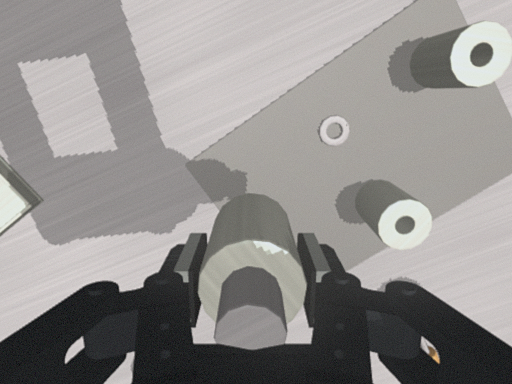

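View pics/s10.png

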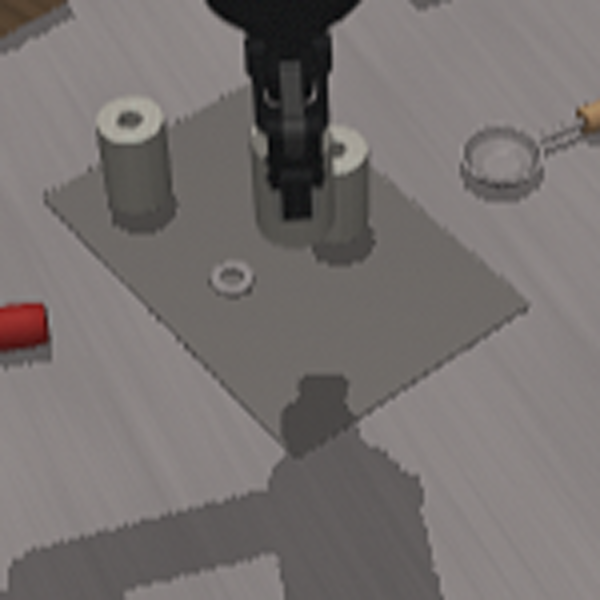

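The bush is held, and the pin's head rests on its rim at (250,325). The other bushes and the washer are in place. Moving to the tray.

>>> move_arm --rows '[3.2,-0.3,-0.8,0,0,0,0,3.2,-0.6,-1.6,0,0,0,0,3.2,-1,-2.6,0,0,0,0,3.2,-1,-2.6,0,0,0,0,3.2,-1,-2.6,0,0,0,0,3.2,-1,-2.6,0,0,0,0,3.2,-1,-2.6,0,0,0,0,3.2,-1,-2.6,0,0,0,0,3.2,-1,-2.6,0,0,0,0,3.2,-1,-2.6,0,0,0,0,3.2,-0.7,-1.9,0,0,0,0,3.2,-0.3,-1,0,0,0,0,3.2,0,0,-1,0,0,0,3.2,0,0,-2,0,0,0,3.2,0,0,-2,0,0,0,3.2,0,0,-1,0,0,0,3.2,0,0,0,0,0,0]'

```text
time: 14.65
tool_pos: [0.4458, -0.3323, 0.0857]
tool_rot: [-89.7, -0.1, 66.9]
contact_force: [-0.3, 0.3, -2.6]
width: 0.04
```

```bash
python3 - <<'E'
from h import *
o=get_obs(); print(o['time'],o['tool_pos'],o['tool_rot'],o['width'],o['contact_force'])
im=read_camera('wrist');save(im,'w11')
im=read_camera('side');save(im,'s11')
E
```

```text
14.65 [ 0.44578566 -0.33230579  0.08570955] [-89.70998339  -0.1371145   66.86452439] 0.039955436458257595 [-0.31990681  0.31284881 -2.60204981]
```

View pics/w11.png

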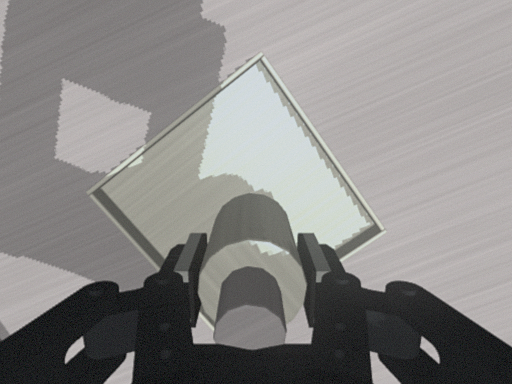

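View pics/s11.png

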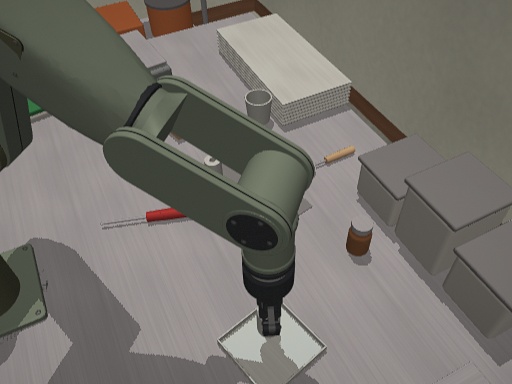

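```bash
python3 - <<'E'
from h import *
o={'tool_pos':[0.44578566,-0.33230579,0.08570955],'tool_rot':[-89.71,-.137,66.8645]}
a=atz('wrist',(90,193),.018,o);b=atz('wrist',(384,230),.018,o);c=atz('wrist',(261,55),.018,o);print(a,b,c,(a+b)/2,np.linalg.norm(a-b))
E
```

```text
[ 0.39785336 -0.4223234   0.018     ] [ 0.49526932 -0.25835472  0.018     ] [ 0.36487972 -0.29103763  0.018     ] [ 0.44656134 -0.34033906  0.018     ] 0.19072387279157607
```

The tray's centre is 8 mm away in y. I'll shift and lower, slowly at the end.

>>> move_arm --rows '[3.2,0,-0.3,-0.5,0,0,0,3.2,0,-0.4,-1,0,0,0,3.2,0,0,-1.2,0,0,0,3.2,0,0,-1,0,0,0,3.2,0,0,-0.6,0,0,0,3.2,0,0,-0.4,0,0,0,3.2,0,0,-0.3,0,0,0,3.2,0,0,-0.2,0,0,0,3.2,0,0,0,0,0,0,3.2,0,0,0,0,0,0]'

```text
time: 15.75
tool_pos: [0.4472, -0.3419, 0.0366]
tool_rot: [-90.0, 0.0, 66.8]
contact_force: [-0.2, -0.3, -2.7]
width: 0.0402
```

>>> move_arm --rows '[3.2,0,0,-0.1,0,0,0,3.2,0,0,-0.1,0,0,0,3.2,0,0,0,0,0,0]'

```text
time: 16.05
tool_pos: [0.4469, -0.3416, 0.0342]
tool_rot: [-90.0, -0.0, 66.8]
contact_force: [0.2, -0.2, -2.1]
width: 0.0402
```

>>> move_arm --rows '[3.2,0,0,-0.1,0,0,0,3.2,0,0,-0.1,0,0,0,3.2,0,0,-0.1,0,0,0,3.2,0,0,0,0,0,0]'

```text
time: 16.45
tool_pos: [0.4468, -0.3415, 0.0311]
tool_rot: [-90.0, -0.0, 66.8]
contact_force: [0.3, 0.6, -1.5]
width: 0.0401
```

>>> move_arm --rows '[3.2,0,0,-0.1,0,0,0,3.2,0,0,0,0,0,0]'

```text
time: 16.65
tool_pos: [0.4469, -0.3416, 0.0301]
tool_rot: [-90.0, -0.0, 66.8]
contact_force: [0.5, -0.1, -2.3]
width: 0.04
```

>>> move_arm --rows '[3.2,0,0,-0.05,0,0,0,3.2,0,0,-0.05,0,0,0,3.2,0,0,0,0,0,0]'

```text
time: 16.95
tool_pos: [0.4469, -0.3416, 0.0292]
tool_rot: [-90.0, -0.0, 66.8]
contact_force: [0.3, -1.3, -1.9]
width: 0.0402
```

>>> move_arm --rows '[3.2,0,0,-0.05,0,0,0,3.2,0,0,0,0,0,0]'

```text
time: 17.15
tool_pos: [0.447, -0.3417, 0.0291]
tool_rot: [-90.0, -0.0, 66.8]
contact_force: [-0.7, 0.8, 0.7]
width: 0.0401
```

The force has risen from −2 to +0.7 N and the height has stopped changing: the bush is on the tray floor. Releasing slowly and withdrawing straight up.

>>> move_arm --rows '[4.2,0,0,0,0,0,0,4.6,0,0,0,0,0,0,5.2,0,0,0,0,0,0,6,0,0,0,0,0,0,6,0,0,0,0,0,0]'

```text
time: 17.65
tool_pos: [0.4471, -0.3418, 0.0289]
tool_rot: [-90.0, 0.0, 66.8]
contact_force: [-0.8, 0.3, 0.2]
width: 0.06
```

>>> move_arm --rows '[6,0,0,1,0,0,0,6,0,0,2,0,0,0,6,0,0,3,0,0,0,6,0,0,3,0,0,0,6,0,0,3,0,0,0,6,0,0,3,0,0,0,6,1.5,1.5,1.5,0,0,0,6,3,3,0,0,0,0,6,2,2,0,0,0,0,6,0,0,0,0,0,0]'

```text
time: 18.65
tool_pos: [0.5141, -0.2742, 0.195]
tool_rot: [-90.1, -0.1, 67.0]
contact_force: [0.1, -0.1, 0.3]
width: 0.06
```

```bash
python3 - <<'E'
from h import *
o=get_obs(); print(o['time'],o['tool_pos'],o['width'],o['contact_force'])
save(read_camera('wrist'),'w12'); save(read_camera('scene'),'c12')
im=read_camera('side'); save(im,'s12'); save(cv2.resize(im[284:384,210:330],None,fx=5,fy=5,interpolation=cv2.INTER_CUBIC),'s12c')
E
```

```text
18.65 [ 0.51414387 -0.27423847  0.19497646] 0.05995979265242375 [ 0.11516133 -0.09983032  0.3375829 ]
```

View pics/w12.png

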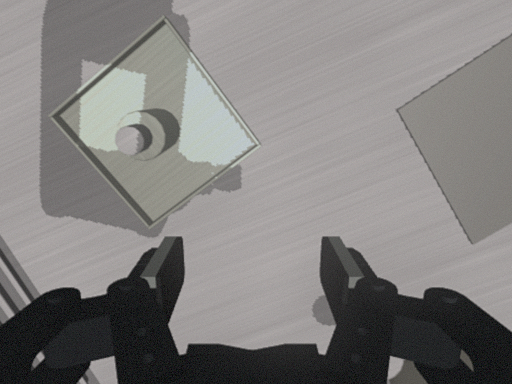

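View pics/c12.png

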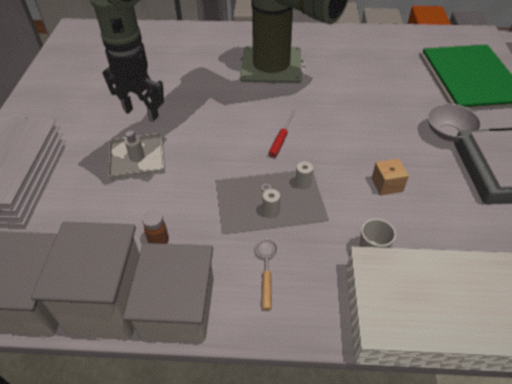

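View pics/s12c.png

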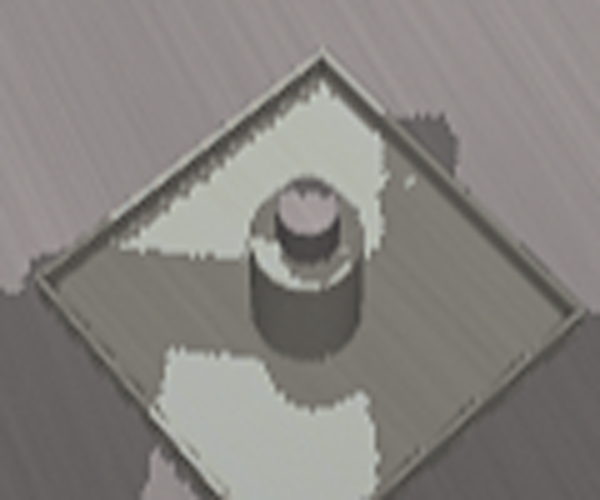

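The bush stands upright in mid-tray (scene (135,150)) with the pin's head on its rim. The other two bushes, the washer, the jar and the cup are where they were, so I'm handing in.

```bash
python3 -c "
from h import *
print(r.job_done())"
```

```text
the job is handed in; nothing more can be done
None
```

The pin is fully in the bored-through bush, and the two stand together, upright, near the middle of the tray. I handed the job in at about 19 s of the 64 s allowed.

- **Finding the bush:** I looked down all three bores with the wrist camera first. The one nearest the tray, at about (0.546, −0.074), looked deepest, so I tried the pin there first. It went past the depth of the web without resistance and dropped until its head sat on the bush. I never put the pin in the other two bushes.
- **Placing it:** I gripped the bush itself and carried both to the tray. I lowered it in steps of 1 mm or less near the floor; the vertical force rose only from about −2 N to +0.7 N at contact. I then opened the fingers and backed away.
- **Last checks:** After the arm withdrew, the wrist, scene and side pictures show the bush upright inside the rim with the pin's head resting on it. In the scene picture the other two bushes, the washer, the jar and the cup look unmoved; I compared this by eye.
- **Disagreements:** The scene and side cameras placed the wooden block and the bushes several millimetres from where the wrist camera did. The wrist camera had a sideways bias of about 1 mm, which I corrected for. No check failed.

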